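# Pack out and clamp a loudspeaker cabinet in the bench fixture

### The arm

A 6-joint arm with a two-finger parallel gripper is mounted at the origin on the work surface. World frame = base frame: x ahead of the robot, y to its left, z up, the work surface at z = 0. Lengths are in m, angles in rad, forces in N, time in s.
With the tool pointing down it reaches from about 0.2 to 0.875 m from the base axis. Payload 3.4 kg.
Tool frame: the origin (TCP) lies at the very end of the fingers, on their centre line; the grasp point (between the pads) lies 19 mm behind it; x points along the fingers, z is the direction in which the jaws open and shut, and the axes are right-handed (so a half turn about x gives the same grasp; the last joint's range is limited). The gripper opens to 94 mm and grips with 3 to 60 N. Pads are 16 mm wide; open, the fingers measure 119 mm over their backs; the gripper's body (75 mm by 177 mm) begins 78 mm behind the grasp point.
Start: joints at [1.063, 0.276, 1.505, -0, 1.361, -0.121], TCP at [0.217, 0.533, 0.205] pointing down, gripper open.
Joint ranges: [-2.89, 2.89], [-0.75, 2.08], [0.22, 2.7], [-1.18, 4.32], [0.11, 2.71], [-2.7, 2.7]. Speed limits (rad/s): [2.57, 2.57, 3.14, 3.14, 3.14, 3.14].

### API

Orientations are given as a unit quaternion [x, y, z, w].
In Python, from cell import ctrl gives the robot as it stands. The module is installed in compiled form; this text tells all that it offers.
- The arm moves only by the tool carry_out, never from a script. Its arguments are lists of equal length, an entry for each row: "delta_pos": the shift along the tool's x, y, z in cm, a list of three; "roll": the turn about the tool's x in units of 6 degrees (1.0 is 6 degrees); "fingers": the closure, from -1 (fully open) to 1 (shut). A call has 1 to 10 rows; each row is the pose to reach, as a shift and turn from the pose commanded when the call began, along the tool's axes at that moment; what a row does not reach only later rows make up. A row lasts 1/12 s, in which the tool goes at most 41.7 mm and 7.16 degrees, less where a joint would pass 70% of its speed; a pose out of reach is approached as far as the arm can. A call with a gripper value outside its range is refused whole. The fingers move at their own pace and stop on an object; "force" is the grip in N (left out, the last holds). Time passes only in rows, so rows that repeat a pose let the fingers close. It gives the time, the measured TCP pose, the force and the opening at its end, in the units of the state.
- ctrl.get_state(): the state, without advancing time (a new reading comes with each control period).
- ctrl.read_camera(name): name is "scene" or "top" or "wrist"; returns the picture (400x640x3 uint8, red, green, blue); there is no depth.
- ctrl.camera_model(name): a dict with "fx", "fy", "cx", "cy" (pixels), "R" (3x3) and "t" (3): a world point X has camera coordinates R X + t. Camera axes: x right, y down, z forward; pixel columns grow to the right and rows downward; lengths in m; the calibration is good to about 2 mm. The wrist camera is an equidistant fisheye: a pixel r from the principal point sees the ray r / f radians off the axis. A picture is of the moment at which its call begins: read the wrist's pose just before it. camera_model takes no time and is no camera call; for the wrist camera it gives the pose at the moment of the call.
- ctrl.sign_off(): hands the job in, once; it reports no verdict.
The state is a dict: "time": time; "qpos": joint angles; "qd": joint speeds; "effort": joint torques, N m; "ee_pos": TCP position; "ee_rot": TCP orientation; "wrist_force": force on the tool from outside, world axes, zero at the start; "moment": the same for the moment, N m; "grip_width": opening from 0.0 (shut) to 1.0 (fully open).
Only numpy, scipy, OpenCV 4.12 (cv2) and the standard library are available. Lean on these libraries where they do the work, as an engineer would, in place of code of your own. Each camera call takes 0.05 s, during which the arm holds its last target.

### The job

Tip the standing loudspeaker cabinet over the edge of the holding board so that it lies on its back on the board, openings up, between the cam and the end stop. Try the wooden packing blocks in the gap between the cabinet and the end stop to find the one that fills it, leave that block standing squarely on the board in the gap, and swing the cam lever clockwise until cabinet and block are held tight. Blocks that you do not use stay on the bench, off the board, and the other things on the bench are left alone.

Things in the scene. Friction and masses are not known exactly. Their poses are not given: they have to be found in the camera images.
- fixture: Holding board, plywood, 170 mm (its x) by 360 mm (its y), 18 mm thick, screwed to the bench. Origin on its underside, on the line y = 0 along which the lying cabinet is centred: the board reaches 85 mm to either side along x, and y from -225 to +135 mm. The cam is on its +y side, the end stop on its -y side. x points away from the robot.
- bed (a point): Point on the board's upper face straight above the origin of fixture, 18 mm above the bench, same axes.
- edge (a point): Middle of the board's +x upper edge (85 mm from the origin, 18 mm up), the far edge; the cabinet's base edge butts against it and the cabinet tips over it.
- gap (a point): Point on the board's upper face at board x = 30 mm, y = -55 mm: the foot of the right (-y) side of a lying cabinet that is centred on y = 0. The gap for the block runs from that side to the end stop. Site axes as the board's.
- stop_track (a point): Point on the board's upper face at board x = 30 mm, y = -132 mm, mid-range of the end stop: a fixed dark hardwood block, 80 mm along x, 30 mm thick, 50 mm high, flat face to +y, held by a black knob. Where it is set differs each time and is NOT reported: its face is 65 to 89 mm from gap (within 12 mm of this point along y). Feel for it by trying the blocks, or look.
- cabinet: Oak loudspeaker cabinet without drivers, loose, 0.5 to 0.8 kg, 85 mm deep (its x), 110 mm wide (y), 180 mm tall (z). Origin at the centre of its underside. At the start it stands up against the board's far edge, its closed back 1 to 6 mm from it, turned at most 0.03 rad, centred within 2 mm of board y = 0; its front (+x), with round 66 and 40 mm openings, faces away from the robot.
- cabinet_push (a point): Point on the cabinet's front face, on its centre line, 165 mm above its underside (wood is solid from 156 to 180 mm up). Pushed here along the board's -x with about 3 N the cabinet tips about the board's edge, falls by itself after about 30 degrees and lies on its back: its z along the board's -x, its x up, some 30 to 50 mm overhanging the edge.
- cabinet_mid (a point): Centre of the cabinet box, 90 mm above its underside. With the cabinet on its back it is 42.5 mm above the board, and the cabinet measures 180 mm along board x, 110 mm along y, top 103 mm above the bench.
- cam (a joint): Cam clamp angle, rad: 0 open, growing clockwise seen from above to 2.18 at most; starts at 0 to 0.3. Stays where left (2 N at the grip moves it). The round cam, 26 to 50 mm above the board, presses on the cabinet's +y side; its rim is 38 + 14 cos(2.18 - angle) mm from the pivot. With a fitting block it grips between 0.45 and 2.0 rad; 8 to 15 N along the grip's path locks it.
- cam_pivot (a point): Point on the cam's upright pivot axis at grip height, 88 mm above the bench (board x = 30 mm, y = +92.5 mm; 37.5 mm from the left side of a cabinet centred on y = 0, which the cam can thus push up to 14.5 mm towards the stop).
- cam_grip (a point): Middle of the lever's upright round black grip, 22 mm in diameter, 46 mm tall (65 to 111 mm above the bench), clear all round; 140 mm from the pivot. Fully open the lever points 120 degrees anticlockwise from the board's +x; it swings clockwise to -5 degrees at most.
- packer_short: The short wooden packing block, loose, 60 mm long (its y, which fills the gap), 40 mm wide (its x: grasp across this), 70 mm tall (z), 118 g. Origin at the centre of its underside. Stands on the bench to the robot's right. The three blocks are 60, 69 and 78 mm long and swap places from run to run.
- packer_short_mid (a point): Centre of the short packing block, 35 mm above its underside.
- packer_medium: The medium wooden packing block, loose, 69 mm long (its y, which fills the gap), 40 mm wide (its x: grasp across this), 70 mm tall (z), 135 g. Origin at the centre of its underside. Stands on the bench to the robot's right. The three blocks are 60, 69 and 78 mm long and swap places from run to run.
- packer_medium_mid (a point): Centre of the medium packing block, 35 mm above its underside.
- packer_long: The long wooden packing block, loose, 78 mm long (its y, which fills the gap), 40 mm wide (its x: grasp across this), 70 mm tall (z), 153 g. Origin at the centre of its underside. Stands on the bench to the robot's right. The three blocks are 60, 69 and 78 mm long and swap places from run to run.
- packer_long_mid (a point): Centre of the long packing block, 35 mm above its underside.
- woofer: Bystander, loose: Loudspeaker driver lying on its magnet, 92 mm across, 44 mm high. Leave it alone.
- tweeter: Bystander, loose: Small driver lying on its magnet, 55 mm across, 26 mm high. Leave it alone.
- screwdriver: Bystander, loose: Screwdriver with green handle, 190 mm long. Leave it alone.
- glue: Bystander, loose: White glue bottle, 56 mm across, 150 mm high. Leave it alone.
- solder_reel: Bystander, loose: Solder reel standing on its flange, 64 mm across, 43 mm high. Leave it alone.
- try_square: Bystander, loose: Try square, wooden stock 110 mm, steel blade 150 mm, lying flat. Leave it alone.
- mug: Bystander, loose: Blue mug, 80 mm across, 90 mm high. Leave it alone.
There are look-alikes about, which are no part of the job. Leave any purple or turquoise look-alike of the cabinet alone.

How it is judged:
By the outcome, as a careful person would: the job done as asked, in the order asked, and still so for the second after the job is handed in, with the robot touching nothing.
It also fails if it takes over 72 s, if anything falls off the work surface, if the arm or the gripper's body presses on something with over 40 N, if the wrist force passes 120 N, or if a joint passes its speed limit or range.

## Working session

There is one attempt and no reset: what is moved stays moved. The work goes in short steps, Python scripts to look and compute and a tool call to move; the robot and the scene stay as the last step left them, time stands still between calls to the robot, and variables do not carry over. Pictures are saved under pics/ and viewed, and the job is handed in when it is done.

Besides the shell and the picture viewer there is one more tool, called after "Request:" by a JSON object that holds its "op" and its "data", one argument or row to a line. carry_out: Moves the arm, as the interface text tells. Its arguments: {"type":"object","properties":{"delta_pos":{"type":"array","items":{"type":"array","items":{"type":"number"}}},"roll":{"type":"array","items":{"type":"number"}},"fingers":{"type":"array","items":{"type":"number"}},"force":{"type":"number"}},"required":["delta_pos","roll","fingers"]}

```bash
mkdir -p pics
python3 - <<'E'
from cell import ctrl
import cv2, numpy as np
s=ctrl.get_state()
for k,v in s.items(): print(k,np.round(v,3))
for n in ["scene","top"]:
    cv2.imwrite(f"pics/{n}0.png",ctrl.read_camera(n)[:,:,::-1])
    m=ctrl.camera_model(n); print(n,{k:np.round(v,4).tolist() for k,v in m.items()})
E
```

```text
time 0.0
qpos [ 1.063  0.277  1.506  0.     1.361 -0.121]
qd [-0.001  0.    -0.    -0.001 -0.001 -0.   ]
effort [ 0.0000e+00 -4.0458e+01 -2.3723e+01  7.0000e-02  3.4000e-02 -0.0000e+00]
ee_pos [0.217 0.532 0.205]
ee_rot [-0.395  0.587  0.394  0.586]
wrist_force [-0.173  0.239  0.315]
moment [ 0.033 -0.041  0.008]
grip_width 0.997
scene {'fx': 402.443, 'fy': 402.443, 'cx': 326.2766, 'cy': 202.1918, 'R': [[0.4935, 0.8697, 0.0064], [0.5104, -0.2837, -0.8118], [-0.7042, 0.4039, -0.5839]], 't': [-0.262, -0.2028, 1.7424]}
top {'fx': 382.4731, 'fy': 382.4731, 'cx': 323.2067, 'cy': 201.3361, 'R': [[0.0119, -0.9998, -0.0176], [-0.9951, -0.0101, -0.0983], [0.0981, 0.0187, -0.995]], 't': [-0.0147, 0.6112, 1.3021]}
```

View pics/scene0.png

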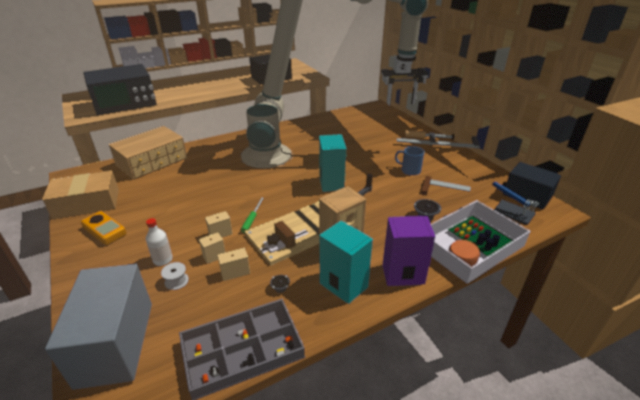

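View pics/top0.png

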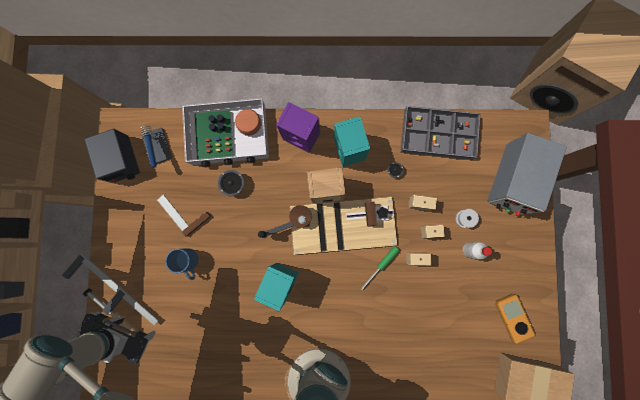

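The top view shows the board at about (345,226), with the cabinet at its far edge (326,185) and the cam at (300,217). The lever grip is at (264,234), the stop at about (372,214), and the blocks at (424,202), (433,231) and (420,259). I'll enlarge it to measure.

```bash
cat > h.py <<'E'
import numpy as np, cv2
from cell import ctrl
def p2w(m,u,v,z):
    R=np.array(m['R']);t=np.array(m['t']);C=-R.T@t
    d=R.T@np.array([(u-m['cx'])/m['fx'],(v-m['cy'])/m['fy'],1.]); s=(z-C[2])/d[2]; return C+s*d
def w2p(m,X):
    c=np.array(m['R'])@np.array(X)+np.array(m['t']); return np.array([m['cx']+m['fx']*c[0]/c[2],m['cy']+m['fy']*c[1]/c[2]])
E
python3 - <<'E'
import cv2
im=cv2.imread('pics/top0.png')
cv2.imwrite('pics/topA.png',cv2.resize(im[160:280,250:410],None,fx=5,fy=5,interpolation=cv2.INTER_CUBIC))
cv2.imwrite('pics/topB.png',cv2.resize(im[180:280,340:480],None,fx=5,fy=5,interpolation=cv2.INTER_CUBIC))
im=cv2.imread('pics/scene0.png')
cv2.imwrite('pics/scA.png',cv2.resize(im[170:290,190:390],None,fx=4,fy=4,interpolation=cv2.INTER_CUBIC))
E
```

```text
(no output)
```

View pics/topA.png

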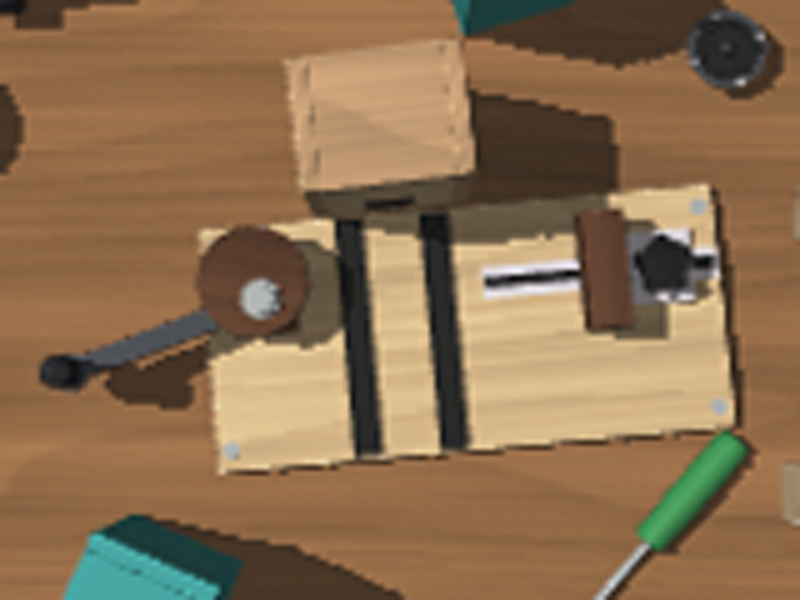

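View pics/topB.png

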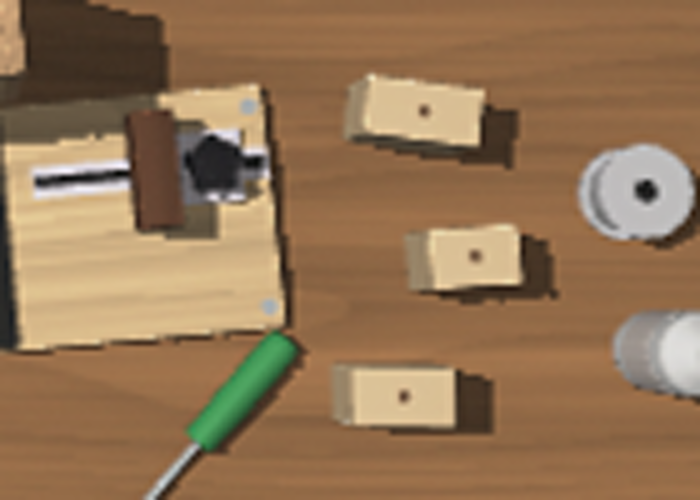

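View pics/scA.png

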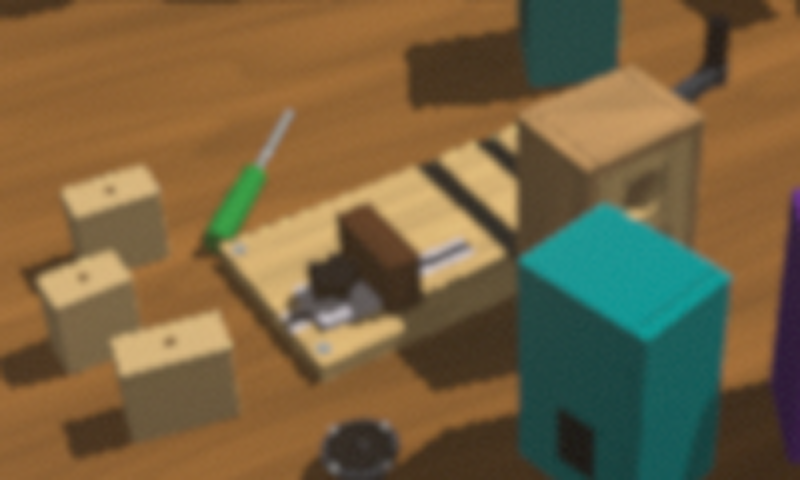

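```bash
cat > meas.py <<'E'
from h import *
from scipy.optimize import least_squares
m=ctrl.camera_model('top'); m={k:np.array(v) for k,v in m.items()}
print('C',np.round(-m['R'].T@m['t'],3))
A=lambda x,y:((x+.5)/5-.5+250,(y+.5)/5-.5+160)
B=lambda x,y:((x+.5)/5-.5+340,(y+.5)/5-.5+180)
def fit(pts,corn,z):
    W=np.array([p2w(m,*p,z)[:2] for p in pts]); L=np.array(corn)
    def f(q):
        c,s=np.cos(q[2]),np.sin(q[2]); return ((L@np.array([[c,s],[-s,c]])+q[:2])-W).ravel()
    r=least_squares(f,[*W.mean(0),0]); return r.x,np.round(r.fun.reshape(-1,2)*1e3,1)
b,e=fit([A(200,231),A(713,184),A(736,428),A(219,473)],[(.085,.135),(.085,-.225),(-.085,-.225),(-.085,.135)],.018)
print('board',np.round(b,4),e.tolist())
def loc(W):
    c,s=np.cos(b[2]),np.sin(b[2]); d=np.array(W[:2])-b[:2]; return np.round([c*d[0]+s*d[1],-s*d[0]+c*d[1]],4)
for n,p in [('stopTL',A(580,210)),('stopBL',A(590,330)),('stopTR',A(622,208)),('stopBR',A(632,327))]: print(n,loc(p2w(m,*p,.068)))
g=p2w(m,*A(64,368),.111);print('grip',np.round(g,4),loc(g))
print('pivot cap',loc(p2w(m,*A(262,296),.09)))
for n,p in [('c',A(285,62)),('c',A(462,38)),('c',A(474,174)),('c',A(308,190))]: print(n,loc(p2w(m,*p,.18)))
for n,ps in {'P1':[(370,74),(485,90),(479,147),(359,135)],'P2':[(428,231),(520,224),(522,284),(430,291)],'P3':[(351,366),(456,366),(457,428),(353,426)]}.items():
    W=np.array([p2w(m,*B(*p),.07)[:2] for p in ps]); 
    d=W[0]-W[1]+W[3]-W[2]; print(n,'ctr',np.round(W.mean(0),4),'lens',np.round(1e3*np.linalg.norm(np.roll(W,-1,0)-W,axis=1),1),'yaw',np.round(np.arctan2(-d[0],d[1]),3),'boardloc',loc(W.mean(0)))
E
python3 meas.py
```

```text
C [ 0.481 -0.033  1.355]
board [ 0.5249 -0.0328  0.099 ] [[0.6, -0.3], [-0.6, 1.3], [0.1, -0.6], [-0.1, -0.4]]
stopTL [ 0.0711 -0.1267]
stopBL [-0.0101 -0.1255]
stopTR [ 0.0699 -0.155 ]
stopBR [-0.0105 -0.1537]
grip [0.4972 0.187  0.111 ] [-0.0058  0.2215]
pivot cap [0.0308 0.0907]
c [0.1695 0.0584]
c [ 0.1747 -0.0528]
c [ 0.0891 -0.0523]
c [0.0883 0.0508]
P1 ctr [ 0.609  -0.3484] lens [77.6 38.8 80.4 42.1] yaw -0.11 boardloc [ 0.0525 -0.3224]
P2 ctr [ 0.5114 -0.3814] lens [61.5 39.9 61.3 39.9] yaw 0.088 boardloc [-0.0478 -0.3456]
P3 ctr [ 0.419  -0.3333] lens [69.4 40.7 68.5 39.4] yaw 0.003 boardloc [-0.135  -0.2885]
```

Measured: gap ≈ 71–73 mm, so the medium block (P3, nearest the robot) is the likely fit. P1 is the long one and P2 the short. Next I'll check the room behind the cabinet next to the turquoise look-alike, and the tool axes.

```bash
cat >> h.py <<'E'
from scipy.spatial.transform import Rotation as Ro
def st():
    s=ctrl.get_state(); R=Ro.from_quat(s['ee_rot']).as_matrix()
    return s,R
def plan(target,yaw=None):
    """target xyz world of TCP; yaw = direction of board-frame y for the jaw"""
    s,R=st(); d=R.T@(np.array(target)-np.array(s['ee_pos']))*100
    out='delta cm '+str(np.round(d,2))
    if yaw is not None:
        # jaw axis to be +-(-sin,cos); roll about tool x
        j=np.array([-np.sin(yaw),np.cos(yaw),0]); v=R.T@j
        a=np.degrees(np.arctan2(-v[1],v[2])); a=(a+90)%180-90
        out+=f' roll units {a/6:.3f} ({a:.1f}deg)'
    return out
BP=np.array([.5249,-.0328]);BY=.099
def b2w(x,y):
    c,s_=np.cos(BY),np.sin(BY); return BP+np.array([c*x-s_*y,s_*x+c*y])
def w2b(W):
    c,s_=np.cos(BY),np.sin(BY); d=np.array(W[:2])-BP; return np.array([c*d[0]+s_*d[1],-s_*d[0]+c*d[1]])
E
python3 - <<'E'
from h import *
s,R=st(); print(np.round(R,3))
im=cv2.imread('pics/top0.png')
cv2.imwrite('pics/topC.png',cv2.resize(im[90:210,270:410],None,fx=5,fy=5,interpolation=cv2.INTER_CUBIC))
t=b2w(.200,.002); print(t); print(plan([*t,.30],BY))
E
```

```text
[[-0.001 -0.926  0.377]
 [-0.001  0.377  0.926]
 [-1.     0.    -0.002]]
[ 0.72372302 -0.01104212]
delta cm [ -9.49 -67.45 -31.19] roll units -4.639 (-27.8deg)
```

View pics/topC.png

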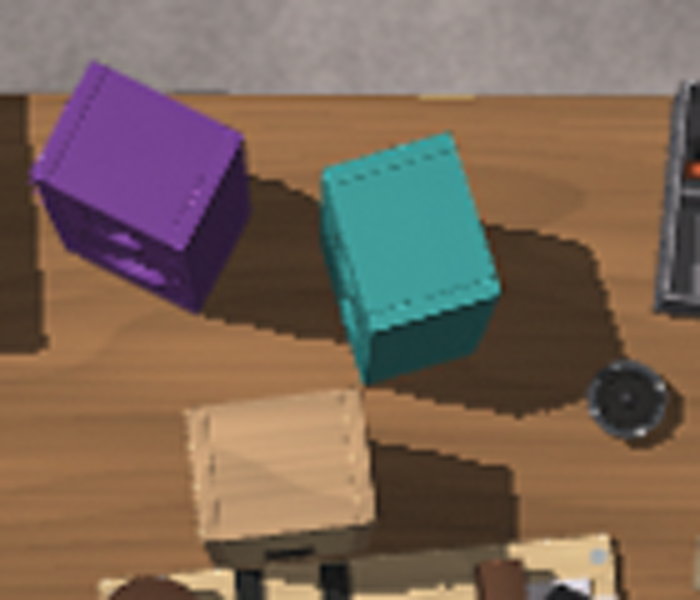

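The turquoise box's nearest foot corner is at topC (366,384) and its nearest top corner at (372,330). I'll convert both to board coordinates.

Run:
```python
from h import *
m={k:np.array(v) for k,v in ctrl.camera_model('top').items()}
D=lambda x,y:((x+.5)/5-.5+270,(y+.5)/5-.5+90)
for p,z in [((366,384),0),((475,357),0),((372,330),.18),((500,292),.18),((322,170),.18)]: print(p,z,np.round(w2b(p2w(m,*D(*p),z)),4))
```

```text
(366, 384) 0 [ 0.2108 -0.0646]
(475, 357) 0 [ 0.2233 -0.1444]
(372, 330) 0.18 [ 0.2106 -0.0623]
(500, 292) 0.18 [ 0.2274 -0.1442]
(322, 170) 0.18 [ 0.3156 -0.0405]
```

The look-alike's corner is 37 mm beyond the cabinet's front, off to the -y side, so there is room for the fingers. Moving over behind the cabinet.

Request:
{"op": "carry_out", "data": {
  "delta_pos": [
    [-9.5,-67.4,-31.2],
    [-9.5,-67.4,-31.2],
    [-9.5,-67.4,-31.2],
    [-9.5,-67.4,-31.2],
    [-9.5,-67.4,-31.2],
    [-9.5,-67.4,-31.2],
    [-9.5,-67.4,-31.2],
    [-9.5,-67.4,-31.2],
    [-9.5,-67.4,-31.2],
    [-9.5,-67.4,-31.2]
  ],
  "roll": [-0.5,-1,-1.5,-2,-2.5,-3,-3.5,-4,-4.64,-4.64],
  "fingers": [-0.6,-0.6,-0.6,-0.6,-0.6,-0.6,-0.6,-0.6,-0.6,-0.6]
}}

```text
time: 0.93
ee_pos: [0.4995, 0.2284, 0.2583]
ee_rot: [-0.524, 0.474, 0.525, 0.474]
wrist_force: [0.9, -0.0, 0.1]
grip_width: 0.797
```

Run:
```python
from h import *
t=b2w(.192,.002); print(plan([*t,.30],BY), plan([*t,.167],BY),st()[0]['ee_pos'])
```

```text
delta cm [ -4.18 -19.08 -26.09] roll units 0.021 (0.1deg) delta cm [  9.12 -19.09 -26.09] roll units 0.021 (0.1deg) [0.49952676 0.2284191  0.25829562]
```

Request:
{"op": "carry_out", "data": {
  "delta_pos": [
    [-4.2,-19.1,-26.1],
    [-4.2,-19.1,-26.1],
    [-4.2,-19.1,-26.1],
    [-4.2,-19.1,-26.1],
    [-4.2,-19.1,-26.1],
    [-4.2,-19.1,-26.1],
    [-4.2,-19.1,-26.1],
    [-4.2,-19.1,-26.1],
    [-4.2,-19.1,-26.1],
    [-4.2,-19.1,-26.1]
  ],
  "roll": [0,0,0,0,0,0,0,0,0,0],
  "fingers": [-0.6,-0.6,-0.6,-0.6,-0.6,-0.6,-0.6,-0.6,-0.6,-0.6]
}}

```text
time: 1.77
ee_pos: [0.7153, -0.0122, 0.2984]
ee_rot: [-0.523, 0.476, 0.524, 0.475]
wrist_force: [-0.0, -0.4, 0.8]
grip_width: 0.798
```

Run:
```python
from h import *
t=b2w(.192,.002); print(plan([*t,.167],BY),st()[0]['ee_pos'],w2b(st()[0]['ee_pos']), np.round(st()[1],3).tolist())
```

```text
delta cm [13.14 -0.08  0.02] roll units -0.025 (-0.1deg) [ 0.71531401 -0.01224756  0.29840512] [0.19151301 0.0016316 ] [[-0.003, -0.995, -0.096], [0.001, -0.096, 0.995], [-1.0, 0.002, 0.001]]
```

Request:
{"op": "carry_out", "data": {
  "delta_pos": [
    [4,0,0],
    [8,0,0],
    [12,0,0],
    [13.2,0,0],
    [13.2,0,0],
    [13.2,0.5,0],
    [13.1,1.0,0],
    [12.9,1.6,0],
    [12.6,2.2,0],
    [12.3,2.8,0]
  ],
  "roll": [0,0,0,0,0,0,0,0,0,0],
  "fingers": [-0.6,-0.6,-0.6,-0.6,-0.6,-0.6,-0.6,-0.6,-0.6,-0.6]
}}

```text
time: 2.6
ee_pos: [0.6868, -0.0132, 0.1794]
ee_rot: [0.525, -0.474, -0.523, -0.475]
wrist_force: [1.1, 1.2, -1.4]
grip_width: 0.803
```

Run:
```python
from h import *
s,_=st(); print(np.round(s['ee_pos'],4),w2b(s['ee_pos']),np.round(s['wrist_force'],2))
cv2.imwrite("pics/scene1.png",cv2.resize(ctrl.read_camera('scene')[130:310,190:470,::-1],None,fx=2.8,fy=2.8))
```

```text
[ 0.6868 -0.0132  0.1794] [0.16307512 0.00346567] [ 1.11  1.19 -1.41]
```

View pics/scene1.png

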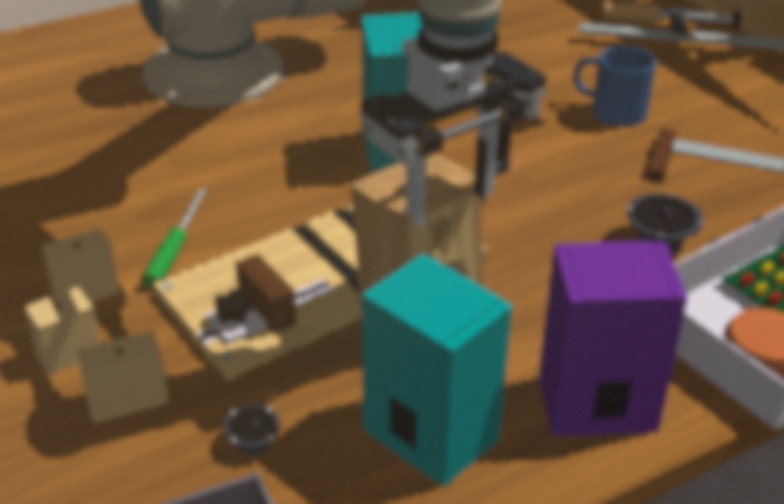

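The cabinet has started to tilt with both fingers on its front (near 450,210). I'll keep following the arc.

Request:
{"op": "carry_out", "data": {
  "delta_pos": [
    [-0.3,0.8,0],
    [-0.5,1.6,0],
    [-0.8,2.4,0],
    [-1,3.2,0],
    [-1.2,4,0],
    [-1.3,4.8,0],
    [-1.4,5.6,0],
    [-1.5,6.4,0],
    [-1.5,7.2,0],
    [-1.5,7.6,0]
  ],
  "roll": [0,0,0,0,0,0,0,0,0,0],
  "fingers": [-0.6,-0.6,-0.6,-0.6,-0.6,-0.6,-0.6,-0.6,-0.6,-0.6]
}}

```text
time: 3.48
ee_pos: [0.6095, -0.0208, 0.1923]
ee_rot: [-0.524, 0.475, 0.525, 0.474]
wrist_force: [0.3, -0.3, -1.1]
grip_width: 0.802
```

Run:
```python
from h import *
s,_=st(); print(np.round(s['ee_pos'],4),w2b(s['ee_pos']),np.round(s['wrist_force'],2))
cv2.imwrite("pics/scene2.png",cv2.resize(ctrl.read_camera('scene')[130:310,190:470,::-1],None,fx=2.8,fy=2.8))
```

```text
[ 0.6095 -0.0208  0.1923] [0.08538969 0.00360333] [ 0.31 -0.27 -1.12]
```

View pics/scene2.png

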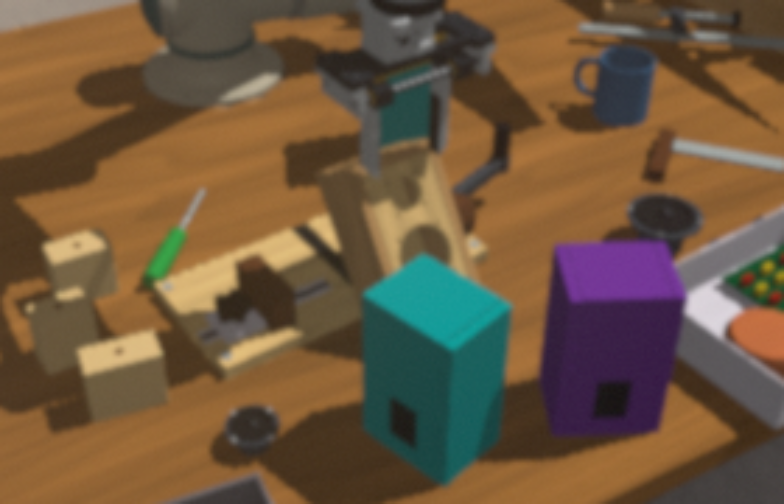

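It's tilted about 30° and close to falling by itself. I'll push a little more, then lift clear.

Request:
{"op": "carry_out", "data": {
  "delta_pos": [
    [0,0.8,0],
    [0,1.6,0],
    [0,2.4,0],
    [0,2.8,0],
    [-1,2.8,0],
    [-3,2.8,0],
    [-6,2.8,0],
    [-9,2.8,0]
  ],
  "roll": [0,0,0,0,0,0,0,0],
  "fingers": [-0.6,-0.6,-0.6,-0.6,-0.6,-0.6,-0.6,-0.6]
}}

```text
time: 4.2
ee_pos: [0.583, -0.0236, 0.2835]
ee_rot: [-0.524, 0.475, 0.524, 0.475]
wrist_force: [1.1, -0.1, 0.5]
grip_width: 0.801
```

Run:
```python
from h import *
s,_=st(); print(np.round(s['ee_pos'],4),w2b(s['ee_pos']),np.round(s['wrist_force'],2))
cv2.imwrite("pics/scene3.png",cv2.resize(ctrl.read_camera('scene')[130:310,190:470,::-1],None,fx=2.8,fy=2.8))
t=b2w(-.15,-.28)
```

```text
[ 0.583  -0.0236  0.2835] [0.05877517 0.0034393 ] [ 1.08 -0.13  0.46]
```

View pics/scene3.png

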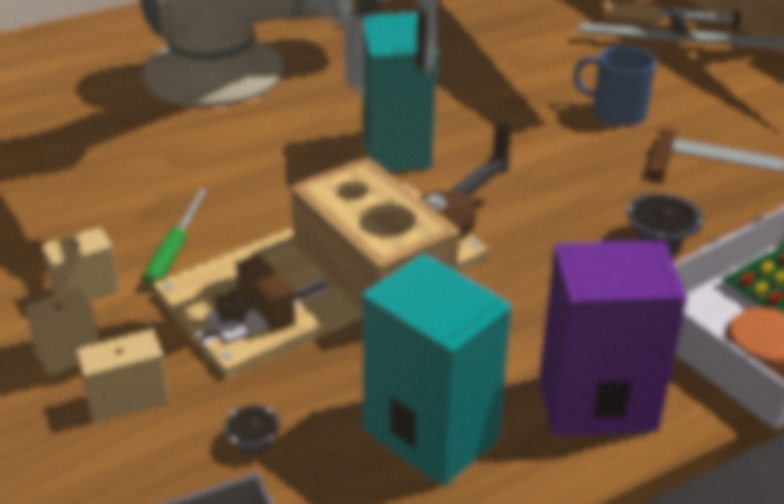

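The cabinet now lies on its back, openings up, at scene3 about (375,215). Next is the medium block, P3. I'll plan the move and take a top view for the gap.

Run:
```python
from h import *
s,_=st(); print(s['qpos'][5],s['time'])
print(plan([.419,-.3333,.20],.003-np.pi/2), plan([.419,-.3333,.20],.003+np.pi/2-.0001))
im=ctrl.read_camera('top')[:,:,::-1].copy(); cv2.imwrite('pics/top3.png',im)
cv2.imwrite('pics/top3A.png',cv2.resize(im[160:280,280:440],None,fx=5,fy=5,interpolation=cv2.INTER_CUBIC))
```

```text
-1.8295980616824283 4.25
delta cm [  8.93  19.84 -29.08] roll units -14.082 (-84.5deg) delta cm [  8.93  19.84 -29.08] roll units -14.081 (-84.5deg)
```

View pics/top3A.png

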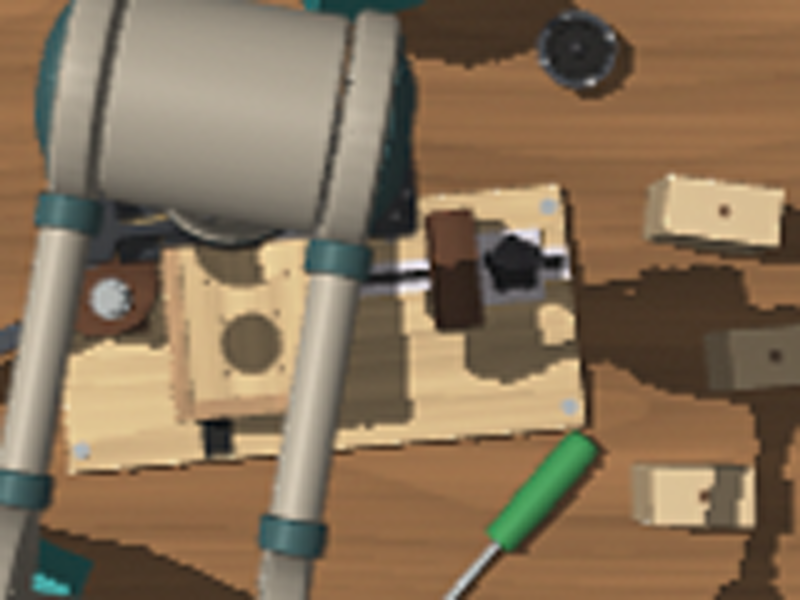

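Request:
{"op": "carry_out", "data": {
  "delta_pos": [
    [0,2,-3],
    [0,4,-6],
    [0,6,-9],
    [1,8,-12],
    [2,10,-15],
    [3,12,-18],
    [4,14,-21],
    [5,16,-24],
    [6,18,-26.5],
    [7,19.8,-29.1]
  ],
  "roll": [1.1,2.2,3.3,4.4,5.5,6.6,7.7,8.8,9.9,11],
  "fingers": [-0.3,-0.3,-0.3,-0.3,-0.3,-0.3,-0.3,-0.3,-0.3,-0.3]
}}

```text
time: 5.13
ee_pos: [0.4138, -0.334, 0.2118]
ee_rot: [-0.179, 0.684, 0.179, 0.684]
wrist_force: [0.2, -0.8, -0.1]
grip_width: 0.647
```

Run:
```python
from h import *
s,_=st(); print(s['ee_pos'],s['qpos'][5],s['time'])
print(plan([.419,-.3333,.15],.003-np.pi/2))
```

```text
[ 0.41376217 -0.33404116  0.21178432] -1.321960435193669 5.1333
delta cm [ 6.18 -0.19  0.49] roll units 4.859 (29.2deg)
```

Request:
{"op": "carry_out", "data": {
  "delta_pos": [
    [2,-0.2,0.5],
    [4,-0.2,0.5],
    [6,-0.2,0.5],
    [6,-0.2,0.5],
    [6,-0.2,0.5],
    [6,-0.2,0.5]
  ],
  "roll": [1.1,2.2,3.3,4.4,4.86,4.86],
  "fingers": [-0.3,-0.3,-0.3,-0.3,-0.3,-0.3]
}}

```text
time: 5.63
ee_pos: [0.4202, -0.3319, 0.1516]
ee_rot: [-0.003, 0.707, 0.003, 0.707]
wrist_force: [0.2, 0.0, -0.1]
grip_width: 0.648
```

Run:
```python
from h import *
s,_=st(); print(s['ee_pos'],s['qpos'][5],s['time'])
print(plan([.419,-.3333,.03],.003-np.pi/2))
cv2.imwrite('pics/w4.png',ctrl.read_camera('wrist')[:,:,::-1])
im=ctrl.read_camera('top')[:,:,::-1].copy(); cv2.imwrite('pics/top4.png',im)
cv2.imwrite('pics/top4A.png',cv2.resize(im[160:280,260:420],None,fx=5,fy=5,interpolation=cv2.INTER_CUBIC))
```

```text
[ 0.42021385 -0.33189859  0.15161102] -0.8068550058996943 5.6333
delta cm [12.16 -0.15 -0.11] roll units 0.049 (0.3deg)
```

View pics/w4.png

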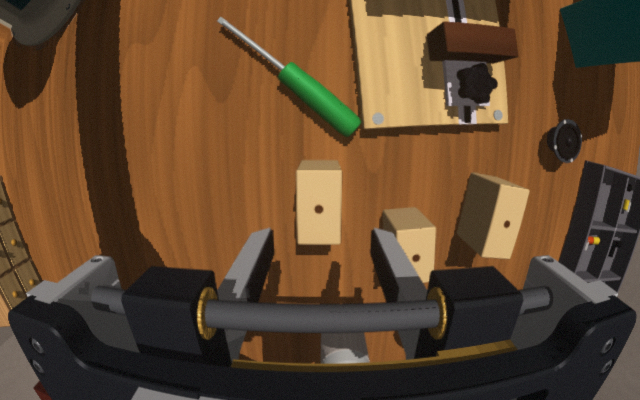

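View pics/top4A.png

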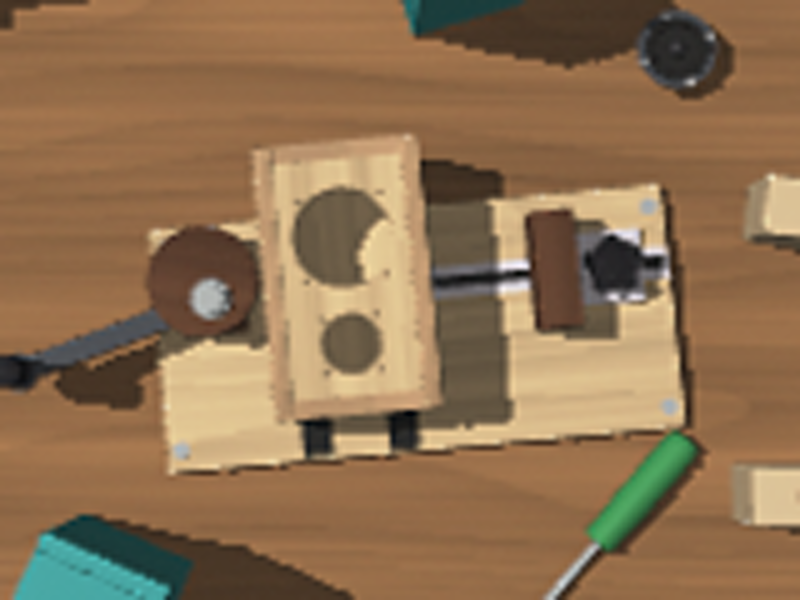

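In top4A the cabinet's top corners are at (254,150), (417,135), (440,403) and (282,420), and the stop's face is near (528,215)–(541,330). The wrist picture has the block centred between the fingers. I'll grasp it and compute the gap.

Request:
{"op": "carry_out", "data": {
  "delta_pos": [
    [4,-0.1,-0.1],
    [8,-0.1,-0.1],
    [11,-0.1,-0.1],
    [12.2,-0.1,-0.1],
    [12.2,-0.1,-0.1],
    [12.2,-0.1,-0.1],
    [12.2,-0.1,-0.1],
    [12.2,-0.1,-0.1],
    [12.2,-0.1,-0.1],
    [12.2,-0.1,-0.1]
  ],
  "roll": [0,0,0,0,0,0,0,0,0,0],
  "fingers": [-0.3,-0.3,-0.3,-0.3,-0.3,1,1,1,1,1],
  "force": 15
}}

```text
time: 6.57
ee_pos: [0.4201, -0.3339, 0.0318]
ee_rot: [-0.004, 0.706, 0.003, 0.708]
wrist_force: [-1.1, -0.6, 6.0]
grip_width: 0.425
```

Run:
```python
from h import *
m={k:np.array(v) for k,v in ctrl.camera_model('top').items()}
D=lambda x,y:((x+.5)/5-.5+260,(y+.5)/5-.5+160)
for p,z in [((254,150),.103),((417,135),.103),((440,403),.103),((282,420),.103),((528,212),.068),((541,330),.068)]: print(p,z,np.round(w2b(p2w(m,*D(*p),z)),4))
print(plan([.419,-.3333,.20]))
```

```text
(254, 150) 0.103 [0.1237 0.0543]
(417, 135) 0.103 [ 0.124  -0.0538]
(440, 403) 0.103 [-0.0525 -0.0525]
(282, 420) 0.103 [-0.0546  0.0509]
(528, 212) 0.068 [ 0.0698 -0.1252]
(541, 330) 0.068 [-0.0101 -0.1261]
delta cm [-16.82   0.02  -0.08]
```

The gap comes out at about 71 mm between the cabinet side (-0.0545) and the stop (-0.1255), so the medium block fits with roughly 2 mm to spare. The grip opening of 0.425 (40 mm) confirms the hold. Lifting it over.

Request:
{"op": "carry_out", "data": {
  "delta_pos": [
    [-4,0,0],
    [-8,0,0],
    [-12,0,0],
    [-14,0,0],
    [-14,0,0]
  ],
  "roll": [0,0,0,0,0],
  "fingers": [1,1,1,1,1]
}}

```text
time: 6.98
ee_pos: [0.4221, -0.3355, 0.1761]
ee_rot: [-0.006, 0.704, 0.0, 0.71]
wrist_force: [0.0, 0.1, -0.9]
grip_width: 0.424
```

Run:
```python
from h import *
s,_=st(); print(s['ee_pos'],s['grip_width'],s['wrist_force'])
print(plan([*b2w(.03,-.094),.17],BY-np.pi/2))
```

```text
[ 0.42213937 -0.33553985  0.17611963] 0.4236450411808319 [ 0.00974786  0.07254419 -0.92507714]
delta cm [ 0.56 21.09 14.38] roll units -0.858 (-5.1deg)
```

Request:
{"op": "carry_out", "data": {
  "delta_pos": [
    [0,3,2],
    [0,6,4],
    [0,9,6],
    [0,12,8],
    [0,15,10],
    [0.3,18,12],
    [0.6,21.1,14.4],
    [0.6,21.1,14.4],
    [0.6,21.1,14.4],
    [0.6,21.1,14.4]
  ],
  "roll": [0,0,0,-0.3,-0.6,-0.86,-0.86,-0.86,-0.86,-0.86],
  "fingers": [1,1,1,1,1,1,1,1,1,1]
}}

```text
time: 7.82
ee_pos: [0.5605, -0.1206, 0.163]
ee_rot: [-0.035, 0.707, 0.035, 0.705]
wrist_force: [0.2, -0.4, -1.0]
grip_width: 0.427
```

Run:
```python
from h import *
s,R=st(); print(s['ee_pos'],w2b(s['ee_pos']),s['grip_width'],s['wrist_force'],s['time']); print(np.round(R,4))
print(plan([*b2w(.03,-.0935),.113],BY-np.pi/2))
cv2.imwrite('pics/w5.png',ctrl.read_camera('wrist')[:,:,::-1])
```

```text
[ 0.56046474 -0.12060986  0.16301237] [ 0.02671161 -0.09089506] 0.42678320632166317 [ 0.18801006 -0.42610486 -0.99772943] 7.8167
[[-2.70e-03 -9.99e-02  9.95e-01]
 [ 2.00e-04  9.95e-01  9.99e-02]
 [-1.00e+00  5.00e-04 -2.70e-03]]
delta cm [ 5.   -0.26  0.34] roll units 0.010 (0.1deg)
```

View pics/w5.png

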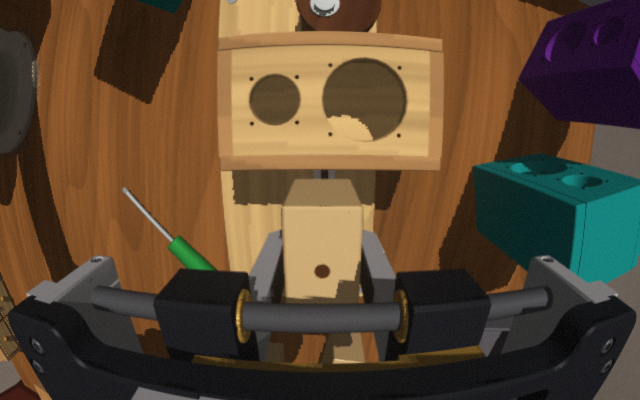

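The held block is square in the jaws, ahead of the cabinet's side (gap at about row 175). I'll lower it to just above stop height, a little towards the stop.

Request:
{"op": "carry_out", "data": {
  "delta_pos": [
    [1,-0.2,0.3],
    [2,-0.3,0.3],
    [3,-0.3,0.3],
    [4,-0.3,0.3],
    [5,-0.3,0.3],
    [5,-0.3,0.3],
    [5,-0.3,0.3]
  ],
  "roll": [0,0,0,0,0,0,0],
  "fingers": [1,1,1,1,1,1,1]
}}

```text
time: 8.45
ee_pos: [0.5641, -0.1233, 0.1133]
ee_rot: [-0.035, 0.707, 0.035, 0.706]
wrist_force: [1.0, -0.1, -0.7]
grip_width: 0.426
```

Run:
```python
from h import *
s,R=st(); print(s['ee_pos'],w2b(s['ee_pos']),s['grip_width'],s['wrist_force'],s['time'])
print(plan([*b2w(.03,-.0885),.113],BY-np.pi/2))
im=ctrl.read_camera('scene')[:,:,::-1]
cv2.imwrite('pics/s6.png',cv2.resize(im[180:280,230:390],None,fx=5,fy=5,interpolation=cv2.INTER_CUBIC))
```

```text
[ 0.56408886 -0.12334911  0.11325441] [ 0.03004725 -0.0939791 ] 0.42551483986201244 [ 0.96445753 -0.12819683 -0.6896997 ] 8.45
delta cm [ 0.03  0.55 -0.  ] roll units -0.001 (-0.0deg)
```

View pics/s6.png

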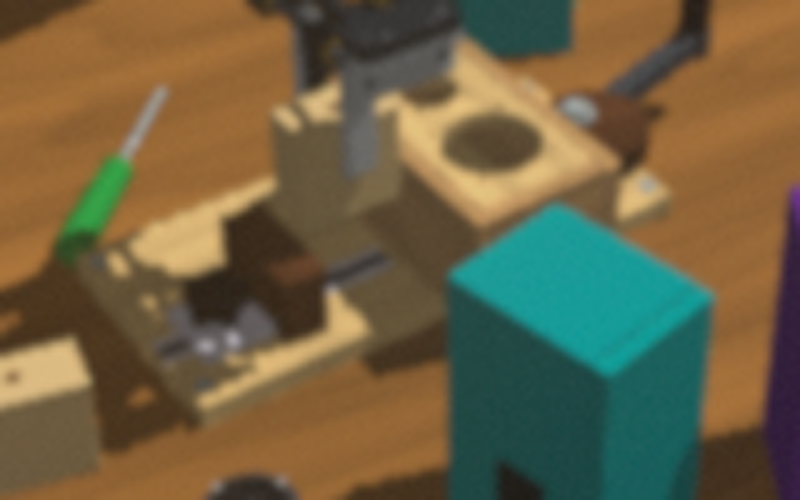

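Request:
{"op": "carry_out", "data": {
  "delta_pos": [
    [0,0.15,0],
    [0,0.3,0],
    [0,0.45,0],
    [0,0.55,0],
    [0,0.55,0]
  ],
  "roll": [0,0,0,0,0],
  "fingers": [1,1,1,1,1]
}}

```text
time: 8.92
ee_pos: [0.5648, -0.1187, 0.115]
ee_rot: [-0.036, 0.706, 0.035, 0.707]
wrist_force: [-0.4, -3.3, 0.4]
grip_width: 0.422
```

Run:
```python
from h import *
s,R=st(); print(s['ee_pos'],w2b(s['ee_pos']),s['grip_width'],s['wrist_force'],s['time'])
print(plan([*b2w(.03,-.0885),.052],BY-np.pi/2))
```

```text
[ 0.5647996  -0.11865422  0.1149795 ] [ 0.03121854 -0.08937745] 0.42244481938562173 [-0.37793695 -3.27697515  0.41009311] 8.9167
delta cm [ 6.3   0.1  -0.13] roll units 0.009 (0.1deg)
```

Contact with the cabinet at -3.3 N, where the measured side should be, leaving about 2 mm to the stop. Lowering.

Request:
{"op": "carry_out", "data": {
  "delta_pos": [
    [1,0,-0.05],
    [2,0,-0.1],
    [3,0,-0.1],
    [4,0,-0.1],
    [4.8,0,-0.1],
    [4.8,0,-0.1]
  ],
  "roll": [0,0,0,0,0,0],
  "fingers": [1,1,1,1,1,1]
}}

```text
time: 9.42
ee_pos: [0.5623, -0.1181, 0.0639]
ee_rot: [-0.035, 0.707, 0.035, 0.705]
wrist_force: [0.7, -2.2, -3.2]
grip_width: 0.43
```

Run:
```python
from h import *
s,R=st(); print(s['ee_pos'],w2b(s['ee_pos']),s['grip_width'],s['wrist_force'],s['time'])
print(plan([*b2w(.03,-.0895),.052],BY-np.pi/2))
```

```text
[ 0.56226174 -0.11812732  0.06385008] [ 0.02874519 -0.08860229] 0.4297234536473405 [ 0.71311004 -2.21083956 -3.23780002] 9.4167
delta cm [ 1.18 -0.09  0.13] roll units -0.002 (-0.0deg)
```

The block's bottom is now below the stop's top without being blocked: it is in the gap. Lowering to the board.

Request:
{"op": "carry_out", "data": {
  "delta_pos": [
    [0.5,0,0],
    [1,0,0],
    [1.3,0,0.05],
    [1.4,0,0.05],
    [1.4,0,0.05],
    [1.4,0,0.05]
  ],
  "roll": [0,0,0,0,0,0],
  "fingers": [1,1,1,1,1,1]
}}

```text
time: 9.92
ee_pos: [0.5635, -0.1179, 0.0519]
ee_rot: [-0.035, 0.706, 0.035, 0.706]
wrist_force: [-0.5, -2.9, -3.1]
grip_width: 0.427
```

Run:
```python
from h import *
s,R=st(); print(s['ee_pos'],w2b(s['ee_pos']),s['grip_width'],s['wrist_force'],s['time'])
im=ctrl.read_camera('scene')[:,:,::-1]
cv2.imwrite('pics/s7.png',cv2.resize(im[180:280,230:390],None,fx=5,fy=5,interpolation=cv2.INTER_CUBIC))
```

```text
[ 0.56348657 -0.11786646  0.05192049] [ 0.0299898  -0.08846377] 0.4271046035690908 [-0.45045795 -2.91251353 -3.13267136] 9.9167
```

View pics/s7.png

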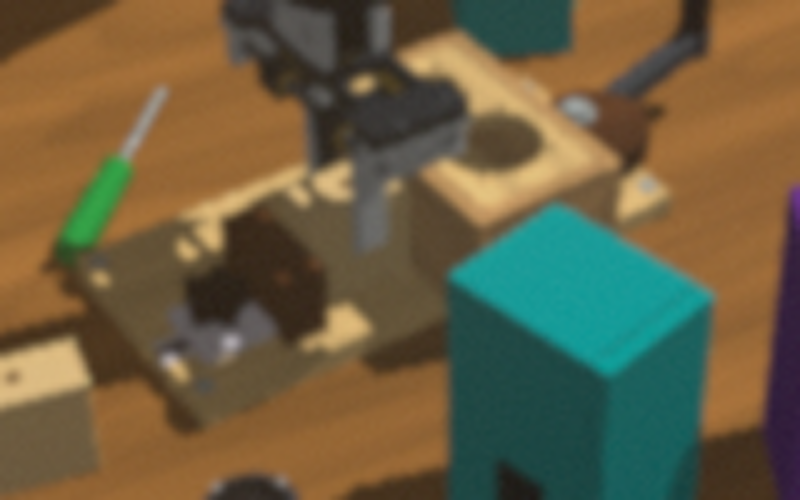

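Request:
{"op": "carry_out", "data": {
  "delta_pos": [
    [0.1,-0.05,0],
    [0.2,-0.1,0],
    [0.3,-0.1,0],
    [0.3,-0.1,0]
  ],
  "roll": [0,0,0,0],
  "fingers": [1,1,1,1]
}}

```text
time: 10.3
ee_pos: [0.5635, -0.118, 0.0498]
ee_rot: [-0.034, 0.706, 0.035, 0.706]
wrist_force: [-1.4, 1.6, 3.6]
grip_width: 0.425
```

Run:
```python
from h import *
s,R=st(); print(s['ee_pos'],w2b(s['ee_pos']),s['grip_width'],s['wrist_force'],s['time'])
```

```text
[ 0.5635248  -0.11801494  0.04984962] [ 0.03001316 -0.0886153 ] 0.42525913389101955 [-1.38616422  1.61984521  3.63685477] 10.3
```

Seated on the board (TCP 0.0498, upward force 3.6 N, as predicted). Releasing and lifting.

Request:
{"op": "carry_out", "data": {
  "delta_pos": [
    [0,0,0],
    [0,0,0],
    [0,0,0],
    [-1,0,0],
    [-4,0,0],
    [-8,0,0],
    [-12,0,0],
    [-14,0,0],
    [-14,0,0]
  ],
  "roll": [0,0,0,0,0,0,0,0,0],
  "fingers": [-0.2,-0.2,-0.2,-0.2,-0.2,-0.2,-0.2,-0.2,-0.2]
}}

```text
time: 11.05
ee_pos: [0.5673, -0.12, 0.1959]
ee_rot: [-0.037, 0.702, 0.034, 0.71]
wrist_force: [0.4, 0.1, 0.2]
grip_width: 0.598
```

Run:
```python
from h import *
s,R=st(); print(s['ee_pos'],w2b(s['ee_pos']),s['grip_width'],s['wrist_force'],s['time'],s['qpos'][5])
cv2.imwrite('pics/w8.png',ctrl.read_camera('wrist')[:,:,::-1])
```

```text
[ 0.56728558 -0.12002193  0.19588053] [ 0.03355716 -0.09098417] 0.5975951484143027 [0.36968542 0.13561596 0.16485547] 11.05 -0.4279092521951153
```

View pics/w8.png

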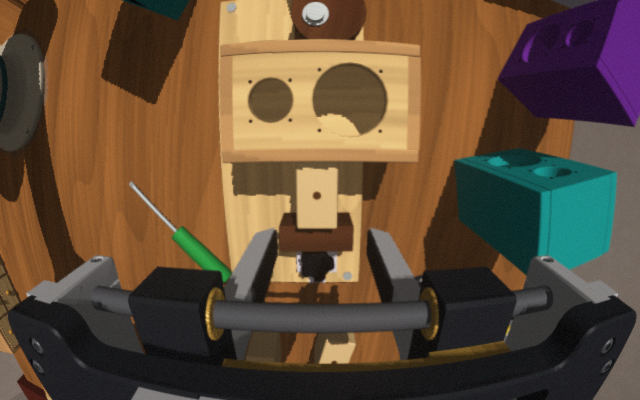

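The block stands square in the gap between cabinet and stop, at (317,197). Now the cam lever: I need its grip position and the clearance to the turquoise box near the robot.

Run:
```python
from h import *
im=ctrl.read_camera('top')[:,:,::-1]; cv2.imwrite('pics/top9.png',im)
cv2.imwrite('pics/top9A.png',cv2.resize(im[195:315,230:390],None,fx=5,fy=5,interpolation=cv2.INTER_CUBIC))
im=ctrl.read_camera('scene')[:,:,::-1]
cv2.imwrite('pics/s9.png',cv2.resize(im[130:250,280:440],None,fx=5,fy=5,interpolation=cv2.INTER_CUBIC))
m={k:np.array(v) for k,v in ctrl.camera_model('scene').items()}
m2={k:np.array(v) for k,v in ctrl.camera_model('top').items()}
for a in (.2,.25,.3,.35):
    th=np.radians(120)-a; p=[.03+.14*np.cos(th),.0925+.14*np.sin(th)]; W=b2w(*p)
    q=w2p(m,[*W,.111]); q0=w2p(m,[*W,.065]);r=w2p(m2,[*W,.111]);print(a,np.round(W,4),'s9',np.round((q-[280,130])*5+2),np.round((q0-[280,130])*5+2),'top9A',np.round((r-[230,195])*5+2))
```

```text
0.2 [0.4882 0.1899] s9 [440. 224.] [436. 279.] top9A [159. 207.]
0.25 [0.4946 0.1926] s9 [448. 227.] [444. 282.] top9A [155. 197.]
0.3 [0.5012 0.195 ] s9 [457. 231.] [452. 286.] top9A [152. 187.]
0.35 [0.5079 0.197 ] s9 [464. 234.] [460. 289.] top9A [149. 176.]
```

View pics/top9A.png

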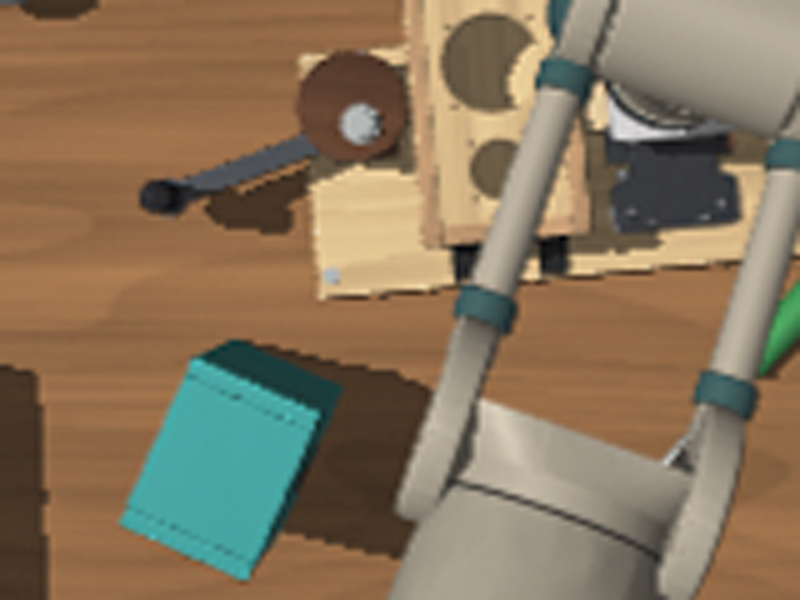

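View pics/s9.png

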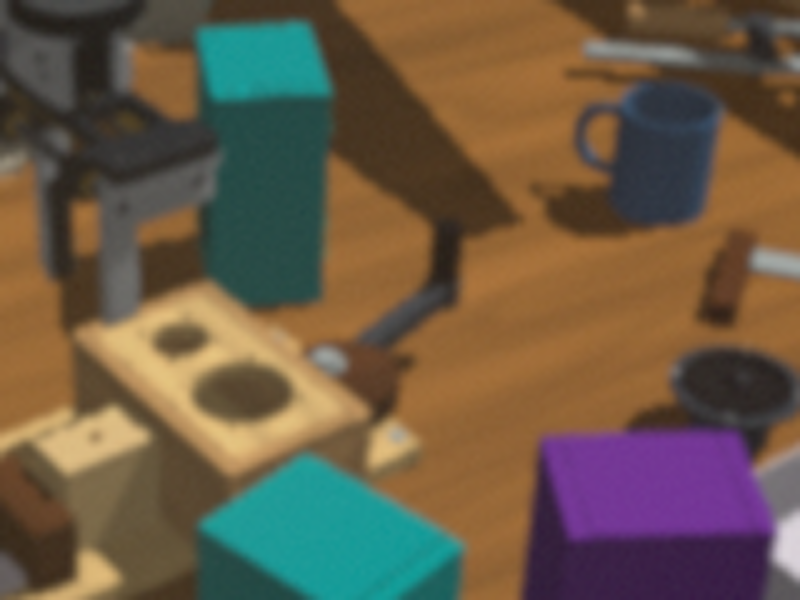

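Run:
```python
from h import *
m2={k:np.array(v) for k,v in ctrl.camera_model('top').items()}
D=lambda x,y:((x+.5)/5-.5+230,(y+.5)/5-.5+195)
for p,z in [((192,360),.18),((318,412),.18),((240,340),0),((340,385),0),((120,523),.18)]: print(p,z,np.round(p2w(m2,*D(*p),z),4))
print(plan([.495,.1925,.22],BY+.271-np.pi/2), st()[0]['ee_pos'])
```

```text
(192, 360) 0.18 [0.3951 0.1549 0.18  ]
(318, 412) 0.18 [0.365  0.0775 0.18  ]
(240, 340) 0 [0.3963 0.1503 0.    ]
(340, 385) 0 [0.3661 0.0793 0.    ]
(120, 523) 0.18 [0.2972 0.196  0.18  ]
delta cm [-3.1  31.65 -3.7 ] roll units -2.586 (-15.5deg) [ 0.56315159 -0.11872512  0.18879577]
```

Grip at about world (0.495, 0.1925), cam angle about 0.25. The body keeps 20 mm of clearance to the look-alike. Moving above the grip.

Request:
{"op": "carry_out", "data": {
  "delta_pos": [
    [-1,4,-0.4],
    [-2,8,-0.9],
    [-3.1,12,-1.4],
    [-3.1,16,-1.9],
    [-3.1,20,-2.3],
    [-3.1,24,-2.8],
    [-3.1,28,-3.3],
    [-3.1,31.6,-3.7],
    [-3.1,31.6,-3.7],
    [-3.1,31.6,-3.7]
  ],
  "roll": [-0.3,-0.6,-0.9,-1.2,-1.5,-1.8,-2.2,-2.6,-2.6,-2.6],
  "fingers": [-0.2,-0.2,-0.2,-0.2,-0.2,-0.2,-0.2,-0.2,-0.2,-0.2]
}}

```text
time: 12.03
ee_pos: [0.494, 0.193, 0.2182]
ee_rot: [-0.132, 0.696, 0.132, 0.693]
wrist_force: [0.7, -0.4, 0.1]
grip_width: 0.599
```

Run:
```python
from h import *
s,R=st(); print(s['ee_pos'],w2b(s['ee_pos']),s['grip_width'],s['time'],s['qpos'][5])
print(plan([.495,.1925,.15],BY+.271-np.pi/2),plan([.495,.1925,.073],BY+.271-np.pi/2))
cv2.imwrite('pics/w10.png',ctrl.read_camera('wrist')[:,:,::-1])
```

```text
[0.49400894 0.19303346 0.21824396] [-0.0084188   0.22778088] 0.5987267321210542 12.0333 -0.1335276807283859
delta cm [ 6.82 -0.09  0.1 ] roll units 0.048 (0.3deg) delta cm [14.52 -0.09  0.13] roll units 0.048 (0.3deg)
```

View pics/w10.png

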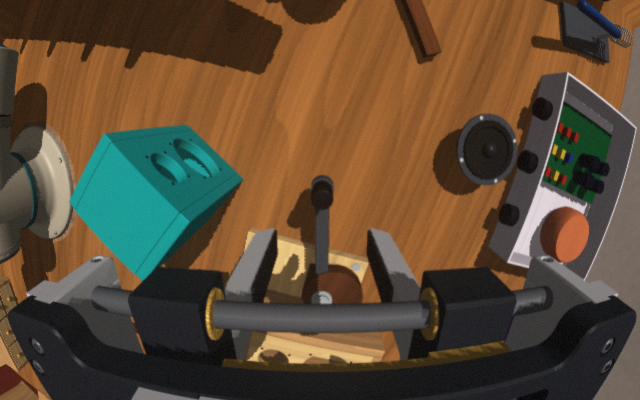

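The grip at (322,190) is centred between the fingers. Descending and closing gently.

Request:
{"op": "carry_out", "data": {
  "delta_pos": [
    [4,0,0.1],
    [8,-0.1,0.1],
    [11,-0.1,0.1],
    [13.5,-0.1,0.1],
    [14.4,-0.1,0.1],
    [14.4,-0.1,0.1],
    [14.4,-0.1,0.1],
    [14.4,-0.1,0.1],
    [14.4,-0.1,0.1],
    [14.4,-0.1,0.1]
  ],
  "roll": [0,0,0,0,0,0,0,0,0,0],
  "fingers": [-0.2,-0.2,-0.2,-0.2,-0.2,1,1,1,1,1],
  "force": 15
}}

```text
time: 12.92
ee_pos: [0.4977, 0.1912, 0.0778]
ee_rot: [-0.131, 0.694, 0.131, 0.696]
wrist_force: [-1.6, -1.4, 2.1]
grip_width: 0.283
```

```bash
cat > arc.py <<'E'
from h import *
s,R=st(); p=w2b(s['ee_pos'])-[.03,.0925]; a=np.arctan2(p[1],p[0]); r=.14
print(np.round(s['ee_pos'],4),'grip',round(s['grip_width'],3),'F',np.round(s['wrist_force'],1),'t',s['time'])
cam=np.radians(120)-a; print('r',np.linalg.norm(p).round(4),'cam',cam.round(3))
tang=np.array([np.sin(a+BY),-np.cos(a+BY),0]); rad=np.array([np.cos(a+BY),np.sin(a+BY),0])
print('tang force on tool',np.dot(tang,s['wrist_force']).round(1),'rad',np.dot(rad,s['wrist_force']).round(1))
r=np.linalg.norm(p)
for d in (.1,.2,.3,.4,.5,.6,.7):
    b=a-d; W=b2w(.03+r*np.cos(b),.0925+r*np.sin(b)); v=R.T@np.array([*(W-s['ee_pos'][:2]),0])*100
    print(d,'cam',round(cam+d,2),np.round(v,2),'roll',round(np.degrees(d)/6,2))
E
python3 arc.py
```

```text
[0.4977 0.1912 0.0778] grip 0.283 F [-1.6 -1.4  2.1] t 12.9167
r 0.1376 cam 0.267
tang force on tool -2.0 rad -0.8
0.1 cam 0.37 [ 0.   -0.09  1.37] roll 0.95
0.2 cam 0.47 [ 0.01 -0.32  2.73] roll 1.91
0.3 cam 0.57 [ 0.01 -0.68  4.05] roll 2.86
0.4 cam 0.67 [ 0.01 -1.17  5.34] roll 3.82
0.5 cam 0.77 [ 0.01 -1.79  6.57] roll 4.77
0.6 cam 0.87 [ 0.02 -2.53  7.73] roll 5.73
0.7 cam 0.97 [ 0.02 -3.38  8.81] roll 6.68
```

Request:
{"op": "carry_out", "data": {
  "delta_pos": [
    [0,0,0],
    [0,0,0],
    [0,0,0]
  ],
  "roll": [0,0,0],
  "fingers": [1,1,1]
}}

```text
time: 13.17
ee_pos: [0.4973, 0.1912, 0.0775]
ee_rot: [-0.131, 0.694, 0.131, 0.695]
wrist_force: [-1.3, -1.6, 6.5]
grip_width: 0.231
```

```bash
python3 arc.py
```

```text
[0.4973 0.1912 0.0775] grip 0.231 F [-1.3 -1.6  6.5] t 13.1667
r 0.1377 cam 0.264
tang force on tool -1.8 rad -1.1
0.1 cam 0.36 [ 0.   -0.09  1.37] roll 0.95
0.2 cam 0.46 [ 0.   -0.31  2.73] roll 1.91
0.3 cam 0.56 [ 0.01 -0.67  4.06] roll 2.86
0.4 cam 0.66 [ 0.01 -1.16  5.35] roll 3.82
0.5 cam 0.76 [ 0.01 -1.77  6.58] roll 4.77
0.6 cam 0.86 [ 0.01 -2.51  7.74] roll 5.73
0.7 cam 0.96 [ 0.01 -3.36  8.83] roll 6.68
```

Gripped (22 mm). There's 6.5 N upward because the tips rest on the lever bar, so I'll raise a little and swing.

Request:
{"op": "carry_out", "data": {
  "delta_pos": [
    [-0.3,0,0],
    [-0.4,0,0.68],
    [-0.4,-0.09,1.37],
    [-0.4,-0.18,2.05],
    [-0.4,-0.31,2.73],
    [-0.4,-0.48,3.4],
    [-0.4,-0.67,4.06],
    [-0.4,-0.67,4.06]
  ],
  "roll": [0,0.5,0.95,1.4,1.9,2.4,2.86,2.86],
  "fingers": [1,1,1,1,1,1,1,1]
}}

```text
time: 13.83
ee_pos: [0.5362, 0.1993, 0.0781]
ee_rot: [-0.025, 0.708, 0.025, 0.705]
wrist_force: [0.1, -0.8, -12.0]
grip_width: 0.229
```

```bash
python3 arc.py
```

```text
[0.5362 0.1993 0.0781] grip 0.229 F [  0.1  -0.8 -12. ] t 13.8333
r 0.1374 cam 0.554
tang force on tool 0.0 rad -0.8
0.1 cam 0.65 [-0.01 -0.07  1.37] roll 0.95
0.2 cam 0.75 [-0.01 -0.28  2.73] roll 1.91
0.3 cam 0.85 [-0.02 -0.62  4.06] roll 2.86
0.4 cam 0.95 [-0.02 -1.1   5.35] roll 3.82
0.5 cam 1.05 [-0.03 -1.7   6.58] roll 4.77
0.6 cam 1.15 [-0.03 -2.42  7.75] roll 5.73
0.7 cam 1.25 [-0.04 -3.25  8.84] roll 6.68
```

Swinging freely so far, at 0.55. Relieving z by 0.3 cm and continuing slowly while watching the force.

Request:
{"op": "carry_out", "data": {
  "delta_pos": [
    [0.3,-0.02,0.4],
    [0.3,-0.04,0.8],
    [0.3,-0.07,1.1],
    [0.3,-0.1,1.37],
    [0.3,-0.1,1.37]
  ],
  "roll": [0.3,0.6,0.8,0.95,0.95],
  "fingers": [1,1,1,1,1]
}}

```text
time: 14.25
ee_pos: [0.5509, 0.1994, 0.0778]
ee_rot: [0.01, 0.707, -0.01, 0.707]
wrist_force: [-3.7, -1.7, 3.2]
grip_width: 0.232
```

```bash
python3 arc.py
```

```text
[0.5509 0.1994 0.0778] grip 0.232 F [-3.7 -1.7  3.2] t 14.25
r 0.1373 cam 0.661
tang force on tool -3.7 rad -1.9
0.1 cam 0.76 [-0.   -0.08  1.37] roll 0.95
0.2 cam 0.86 [-0.   -0.3   2.72] roll 1.91
0.3 cam 0.96 [-0.   -0.66  4.05] roll 2.86
0.4 cam 1.06 [-0.   -1.14  5.33] roll 3.82
0.5 cam 1.16 [-0.   -1.75  6.56] roll 4.77
0.6 cam 1.26 [-0.   -2.48  7.73] roll 5.73
0.7 cam 1.36 [-0.   -3.33  8.81] roll 6.68
```

Request:
{"op": "carry_out", "data": {
  "delta_pos": [
    [0,-0.02,0.3],
    [0,-0.03,0.6],
    [0,-0.05,0.9],
    [0,-0.05,0.9]
  ],
  "roll": [0.2,0.4,0.65,0.65],
  "fingers": [1,1,1,1]
}}

```text
time: 14.58
ee_pos: [0.5606, 0.1987, 0.0778]
ee_rot: [0.034, 0.706, -0.034, 0.706]
wrist_force: [-3.5, -2.5, 5.2]
grip_width: 0.229
```

```bash
python3 arc.py
```

```text
[0.5606 0.1987 0.0778] grip 0.229 F [-3.5 -2.5  5.2] t 14.5833
r 0.1373 cam 0.732
tang force on tool -3.2 rad -2.8
0.1 cam 0.83 [ 0.   -0.09  1.37] roll 0.95
0.2 cam 0.93 [ 0.   -0.31  2.72] roll 1.91
0.3 cam 1.03 [ 0.   -0.66  4.05] roll 2.86
0.4 cam 1.13 [ 0.   -1.15  5.33] roll 3.82
0.5 cam 1.23 [ 0.   -1.76  6.56] roll 4.77
0.6 cam 1.33 [ 0.   -2.49  7.72] roll 5.73
0.7 cam 1.43 [ 0.01 -3.34  8.8 ] roll 6.68
```

Request:
{"op": "carry_out", "data": {
  "delta_pos": [
    [-0.1,-0.02,0.3],
    [-0.1,-0.03,0.6],
    [-0.1,-0.05,0.9],
    [-0.1,-0.08,1.2],
    [-0.1,-0.08,1.2]
  ],
  "roll": [0.2,0.4,0.65,0.85,0.85],
  "fingers": [1,1,1,1,1]
}}

```text
time: 15.0
ee_pos: [0.5652, 0.1978, 0.0775]
ee_rot: [0.066, 0.709, -0.066, 0.699]
wrist_force: [-15.3, 0.4, 8.2]
grip_width: 0.229
```

```bash
python3 arc.py
```

```text
[0.5652 0.1978 0.0775] grip 0.229 F [-15.3   0.4   8.2] t 15.0
r 0.137 cam 0.766
tang force on tool -15.2 rad -1.8
0.1 cam 0.87 [-0.02 -0.01  1.37] roll 0.95
0.2 cam 0.97 [-0.04 -0.16  2.73] roll 1.91
0.3 cam 1.07 [-0.06 -0.44  4.07] roll 2.86
0.4 cam 1.17 [-0.07 -0.86  5.38] roll 3.82
0.5 cam 1.27 [-0.09 -1.4   6.63] roll 4.77
0.6 cam 1.37 [-0.1  -2.06  7.83] roll 5.73
0.7 cam 1.47 [-0.12 -2.85  8.95] roll 6.68
```

The cam locked at about 0.77 with 15 N along the path, as predicted for the medium block (~0.72). Releasing and lifting off.

Request:
{"op": "carry_out", "data": {
  "delta_pos": [
    [0,0,0],
    [0,0,0],
    [0,0,-0.3],
    [0,0,-0.6],
    [0,0,-0.6],
    [-3,0,-0.6],
    [-7,0,-0.6],
    [-11,0,-0.6],
    [-15,0,-0.6],
    [-18,0,-0.6]
  ],
  "roll": [0,0,0,0,0,0,0,0,0,0],
  "fingers": [-0.1,-0.1,-0.1,-0.1,-0.1,-0.1,-0.1,-0.1,-0.1,-0.1]
}}

```text
time: 15.83
ee_pos: [0.5682, 0.1988, 0.2625]
ee_rot: [0.066, 0.702, -0.064, 0.707]
wrist_force: [0.4, 0.0, 0.8]
grip_width: 0.546
```

```bash
python3 arc.py | head -1
python3 - <<'E'
from h import *
print(plan([.40,.36,.30]))
E
```

```text
[0.5682 0.1988 0.2625] grip 0.546 F [0.4 0.  0.8] t 15.8333
delta cm [ -3.84  12.77 -19.47]
```

Moving aside for a clear final look.

Request:
{"op": "carry_out", "data": {
  "delta_pos": [
    [-1,3,-4],
    [-2,5,-8],
    [-3,8,-12],
    [-4,10,-16],
    [-4,12.8,-19.5],
    [-4,12.8,-19.5],
    [-4,12.8,-19.5]
  ],
  "roll": [0,0,0,0,0,0,0],
  "fingers": [-0.1,-0.1,-0.1,-0.1,-0.1,-0.1,-0.1]
}}

```text
time: 16.42
ee_pos: [0.3949, 0.3644, 0.2999]
ee_rot: [0.065, 0.704, -0.061, 0.705]
wrist_force: [0.1, -0.9, 1.0]
grip_width: 0.553
```

Run:
```python
from h import *
im=ctrl.read_camera('top')[:,:,::-1]; cv2.imwrite('pics/top12.png',im)
cv2.imwrite('pics/top12A.png',cv2.resize(im[160:280,260:420],None,fx=5,fy=5,interpolation=cv2.INTER_CUBIC))
im=ctrl.read_camera('scene')[:,:,::-1]
cv2.imwrite('pics/s12.png',cv2.resize(im[150:290,220:400],None,fx=4,fy=4,interpolation=cv2.INTER_CUBIC))
```

```text
(no output)
```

View pics/top12A.png

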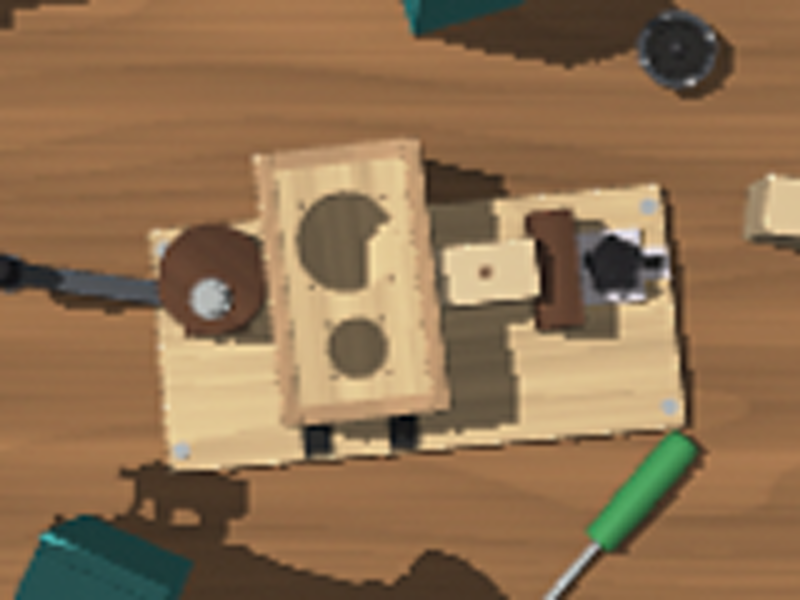

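View pics/s12.png

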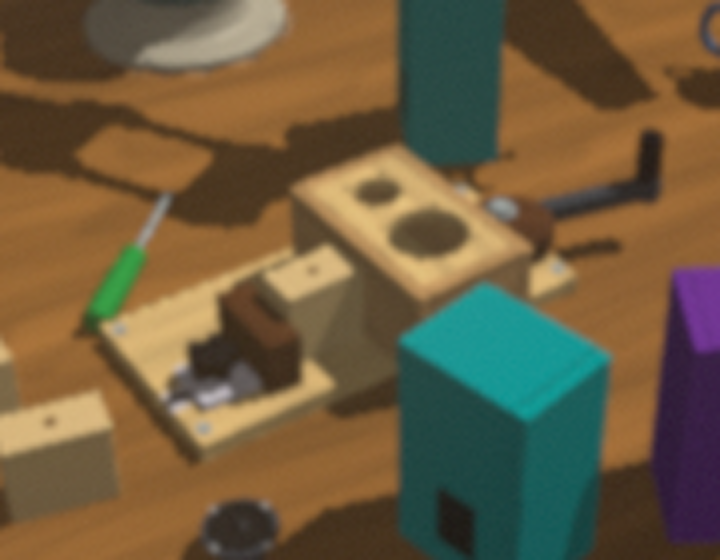

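View pics/top12.png

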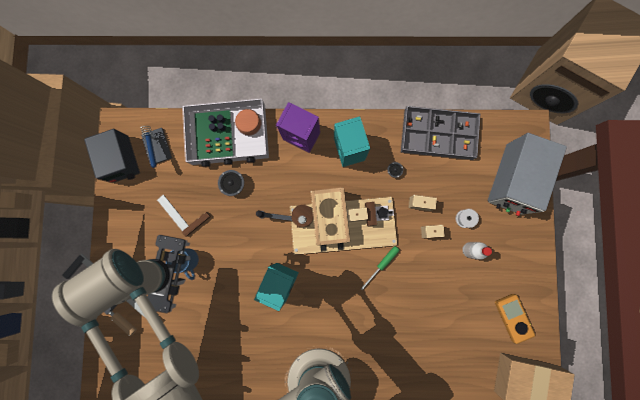

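The top view shows the block between the cabinet's side (~438,270) and the stop's face (~540,270), with the lever swung to (10,270). As a last number check, I'll get the lever angle and the block and cabinet poses.

Run:
```python
from h import *
m={k:np.array(v) for k,v in ctrl.camera_model('top').items()}
D=lambda x,y:((x+.5)/5-.5+260,(y+.5)/5-.5+160)
g=w2b(p2w(m,*D(8,270),.111)); d=g-[.03,.0925]; print('cam',np.radians(120)-np.arctan2(d[1],d[0]),g)
for p,z in [((253,156),.103),((421,141),.103),((447,405),.103),((286,424),.103),((444,246),.088),((535,238),.088),((541,299),.088),((449,306),.088)]: print(p,z,np.round(w2b(p2w(m,*D(*p),z)),4))
```

```text
cam 0.7397400548672102 [0.05818542 0.22086571]
(253, 156) 0.103 [0.1198 0.0552]
(421, 141) 0.103 [ 0.1198 -0.0561]
(447, 405) 0.103 [-0.0542 -0.0569]
(286, 424) 0.103 [-0.0574  0.0485]
(444, 246) 0.088 [ 0.0504 -0.0655]
(535, 238) 0.088 [ 0.0504 -0.1261]
(541, 299) 0.088 [ 0.0097 -0.1261]
(449, 306) 0.088 [ 0.0105 -0.0651]
```

The visible lit part of the block's top (61 mm) plus the 8 mm shadow strip cast by the higher cabinet makes 69 mm. It touches both sides, so everything agrees. Handing in.

Run:
```python
from h import *
print(ctrl.get_state()['time']); print(ctrl.sign_off())
```

```text
16.5167
the job is handed in; nothing more can be done
None
```

I tipped the cabinet onto its back on the board, openings up, put the medium (69 mm) block in the gap, and swung the cam clockwise until it held tight. I handed in at 16.5 s.

- **Choice of block:** I measured the gap at about 71 mm before choosing. The medium block was the only one I tried. It went in with about 2 mm to spare; the 78 mm block could not fit, and the 60 mm one would have left over 10 mm.
- **Clamping:** The lever took about 15 N along its path at a cam angle of about 0.77 rad by the arm's position. After release, the camera put it at about 0.74 rad, within measuring error.
- **Last pictures:**
  - The block stands square, with one end on the stop's face (board y = -126 mm). Only 61 mm of its top measured as lit. I put the other 8 mm down to the cabinet's shadow, which would bring it up to the cabinet's side, but I did not measure that end directly.
  - The cabinet lies square to within about 0.03 rad and overhangs the far edge by about 35 mm.
  - The other two blocks stand on the bench, off the board. The look-alikes and the bench items in view look unmoved. The mug and part of the far left were hidden by the arm.

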